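# Push a glaze test chip out of its pocket and lay it out

## Robot

A 6-joint arm with a two-finger parallel gripper is mounted at the origin on the work surface; the furniture and walls round the work are solid. World frame = base frame: x ahead of the robot, y to its left, z up, the work surface at z = 0. Lengths are in mm, angles in rad, forces in N, time in s.
With the tool pointing down it reaches from about 400 to 925 mm from the base axis. Payload 12.5 kg.
Tool frame: the origin (TCP) lies midway between the tips of the shut fingers; the grasp point (between the pads) lies 19 mm behind it; z points along the fingers, y is the line along which they close (so a half turn about z gives the same grasp; the last joint's range is limited). The gripper opens to 95 mm and grips with 3 to 60 N. Pads are 20 mm wide; open, the fingers measure 119 mm over their backs; the gripper's body (75 mm by 180 mm) begins 59 mm behind the grasp point.
Start: joints at [1.011, 0.491, 1.559, -0, 1.092, -0.106], TCP at [273.977, 561.768, 214.661] pointing down, gripper open.
Joint ranges: [-3.1, 3.1], [-0.84, 2.19], [0.05, 2.79], [-1.13, 4.28], [0.06, 2.93], [-2.69, 2.69]. Speed limits (rad/s): [2.22, 2.22, 2.79, 3.14, 3.14, 3.14].

## Interface

Orientations are given as [roll, pitch, yaw] about the fixed x, y, z axes, in that order (R = Rz(yaw) Ry(pitch) Rx(roll)).
In Python, from cell import * gives the robot as it stands.
- The arm moves only by the tool servo_tool, never from a script. Its argument "moves" is one flat list of numbers, 5 for each row, row after row: the shift along the world's x, y, z as a fraction of full scale, then the turn about the world's z as a fraction of full scale, then the opening, from 0 (shut) to 1 (fully open). A call has 1 to 12 rows; each row is the pose to reach, as a shift and turn from the pose commanded when the call began, turning the shorter way round; what a row does not reach only later rows make up. Full scale, the value 1, is 400 mm for a shift and 180 degrees for a turn. A row lasts 1/12 s, in which the tool goes at most 41.7 mm and 7.16 degrees, less where a joint would pass 70% of its speed; a pose out of reach is approached as far as the arm can. A call with a number of a shift or a turn outside -1 to 1 is refused whole. A call with a gripper value outside its range is refused whole. The fingers move at their own pace and stop on an object; the grip force is fixed at half the most. Time passes only in rows, so rows that repeat a pose let the fingers close. It gives the time, the measured TCP pose, the force, the opening and the grip force at its end, in the units of the state.
- state(): the state, without advancing time (a new reading comes with each control period).
- read_camera(name): name is "side" or "top" or "wrist"; returns (picture, depth): 420x560x3 uint8, blue, green, red; 420x560 float32, mm along the optical axis (not along the pixel's ray), 0 where there is no reading.
- get_calibration(name): a dict with "K" (3x3 intrinsics, pixels), "R" (3x3) and "t" (3): a world point X has camera coordinates R X + t. Camera axes: x right, y down, z forward; pixel columns grow to the right and rows downward; lengths in mm; the calibration is good to about 2 mm. A picture is of the moment at which its call begins: read the wrist's pose just before it. get_calibration takes no time and is no camera call; for the wrist camera it gives the pose at the moment of the call.
- job_done(): hands the job in; it is judged then, once.
The state is a dict: "t": time; "joints": joint angles; "qvel": joint speeds; "tau": joint torques, N m; "eef_pos": TCP position; "tcp_rot": TCP orientation; "ft_force": force on the tool from outside, world axes, zero at the start; "moment": the same for the moment, N m; "opening": opening from 0.0 (shut) to 1.0 (fully open); "grip_force": force on a finger pad.
Only numpy, scipy, OpenCV 4.12 (cv2) and the standard library are available. Lean on these libraries where they do the work, as an engineer would, in place of code of your own. Each camera call takes 0.05 s, during which the arm holds its last target. There are 200 camera calls.

## Task

Press the red lever of the push-out holder that holds the blue-green glazed test chip, so that its pin lifts the chip clear above its pocket; then take the raised chip and lay it flat, glazed side up, in the middle of the pink sample slab, for comparing the two glazes. Leave the cream chip seated in its own holder.

Things in the scene. Friction and masses are not known exactly. Their poses are not given: they have to be found in the camera images.
- teal_chip: flat test chip, blue-green glaze on its cream top, 62 x 38 x 6 mm, 30 g. Origin: centre of underside; x along its length, z up out of the glazed face. Starts sunk in the pocket of 'ejector', length along that holder's x, underside at z = 57 mm, top 9 mm below the pocket rim with 1.5 mm round it, so not grippable; with the lever fully down it rests level on the pin, underside at z = 84 mm.
- ejector: push-out holder of the blue-green chip, fixed. Origin: centre of underside of its 205 (x) x 70 (y) mm base; z up. Pocket block 79 x 55 mm at x = +54.5 mm, rim z = 72 mm. Red lever pad 36 x 40 mm at the -x end: top centre at x = -73, y = 0, z = 61 mm; pushed fully down to its stop x = -78, z = 30 mm. Needs 4 to 5 N, stays where left. Nothing over 45 mm high near the pad.
- pink_slab: flat pink glazed sample slab, 136 (x) x 104 (y) mm, fixed to the table. Origin: centre of its underside, at table height; the top on which things rest is 6 mm up.
- cream_chip: plain cream test chip of the same size, seated in a second, identical holder. Origin: centre of its underside. Leave it there.
Things that resemble listed ones, but are neither listed nor needed, are in the scene too. What is shaped like the teal_chip but purple is not meant.

How it is judged:
By the outcome, as a careful person would: the job done as asked, in the order asked, and still so for the second after the job is handed in, with the robot touching nothing.
It also fails if it takes over 51 s, if anything falls off the work surface, if the arm or the gripper's body presses on something with over 40 N, if the wrist force passes 120 N, or if a joint passes its speed limit or range.

## Working session

There is one attempt and no reset: what is moved stays moved. The work goes in short steps, Python scripts to look and compute and a tool call to move; the robot and the scene stay as the last step left them, time stands still between calls to the robot, and variables do not carry over. Pictures are saved under pics/ and viewed, at most 10 in all, crops included, and the job is handed in when it is done.

Besides the shell and the picture viewer there is one more tool, called by a JSON object that holds its "method" and its "body", one argument or row to a line. servo_tool: Moves the arm, as the interface text tells. Its arguments: {"type":"object","properties":{"moves":{"type":"array"}},"required":["moves"]}

```bash
mkdir -p pics; ls; cat > h.py <<'E'
from cell import *
import numpy as np, cv2
def pts(depth,cal):
    K=cal["K"];v,u=np.mgrid[:depth.shape[0],:depth.shape[1]]
    c=np.stack([(u-K[0][2])*depth/K[0][0],(v-K[1][2])*depth/K[1][1],depth],-1)
    return (c-np.array(cal["t"]))@np.array(cal["R"])
def ray(cal,u,v,z):
    K=np.array(cal["K"]);R=np.array(cal["R"]);t=np.array(cal["t"])
    o=-R.T@t;d=R.T@np.linalg.inv(K)@np.array([u,v,1.]);return o+d*(z-o[2])/d[2]
E
python3 - <<'E'
from h import *
for n in("top","side"):
    c=get_calibration(n);p,d=read_camera(n);cv2.imwrite(f"pics/{n}0.png",p);np.savez(f"{n}0.npz",p=p,d=d,**{k:np.array(c[k]) for k in"KRt"})
    R=np.array(c["R"]);print(n,-R.T@np.array(c["t"]),R[2])
print(state())
E
```

```text
pics
top [ 273.67553193  100.0998674  1039.16952852] [ 0.18120958 -0.01107193 -0.98338217]
side [ 347.90980927 -642.25410337  600.09855355] [ 0.10967768  0.81445465 -0.569767  ]
{'t': 0.1, 'joints': array([ 1.01138170e+00,  4.91511344e-01,  1.55937403e+00,  3.62025141e-05,
        1.09171947e+00, -1.05591222e-01]), 'qvel': array([-0.00050736, -0.00133617,  0.0003243 , -0.00050667,  0.00086581,
       -0.00015527]), 'tau': array([ 3.01769054e-03, -6.13624763e+01, -2.58605826e+01,  6.93371077e-02,
        4.70828195e-02, -6.32073807e-05]), 'eef_pos': array([273.85696427, 561.57168229, 214.11768194]), 'tcp_rot': array([-3.14058949e+00, -1.38610685e-04,  2.68775247e+00]), 'ft_force': array([ 0.60422253, -0.20107597,  0.49409894]), 'moment': array([-0.04529413, -0.01507228, -0.03353772]), 'grip_force': 0.0, 'opening': 1.0034285163628287}
```

View pics/top0.png

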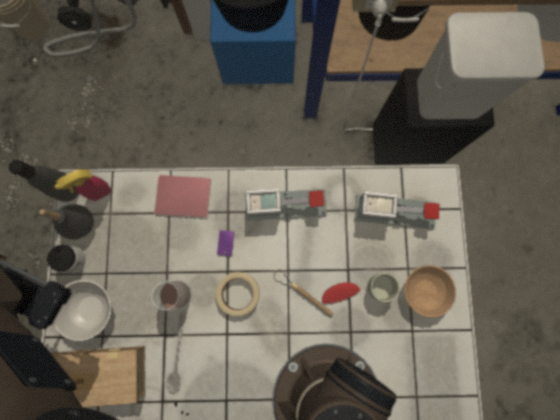

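View pics/side0.png

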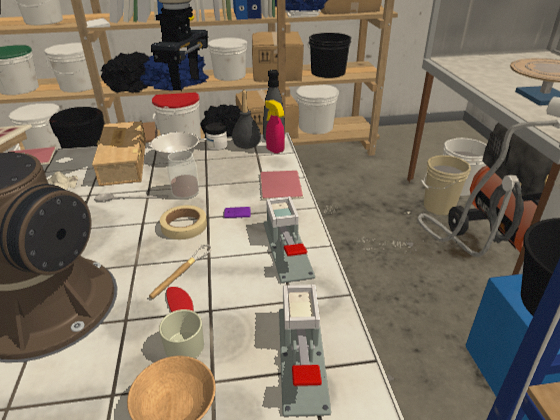

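Top view: two holders, with a blue-green chip at (263,202) and a cream chip at (380,205), each with its red lever to the right. The pink slab is at (183,196) and a purple decoy chip at (226,243). The side view agrees, with teal at (284,212) in the farther holder. Next I measure and confirm with an enlarged crop.

```bash
python3 - <<'E'
from h import *
for n,box in(("top",(150,160,445,250)),("side",(225,165,345,420))):
    f=np.load(n+"0.npz");p=f["p"];d=f["d"];c=dict(f);X=pts(d,c);hsv=cv2.cvtColor(p,cv2.COLOR_BGR2HSV)
    m0=np.zeros(d.shape,np.uint8);x0,y0,x1,y1=box;m0[y0:y1,x0:x1]=1
    H,S,V=[hsv[...,i].astype(int) for i in range(3)]
    ms={"red":((H<8)|(H>174))&(S>170),"teal":(H>70)&(H<105)&(S>50)&(V>80),"pink":((H<8)|(H>165))&(S>60)&(S<150)&(V>90)}
    for k,m in ms.items():
        m=(m&(m0>0)&(d>0)).astype(np.uint8);m=cv2.morphologyEx(m,cv2.MORPH_OPEN,np.ones((2,2)))
        nn,l,st,ce=cv2.connectedComponentsWithStats(m)
        for i in range(1,nn):
            if st[i,4]<40:continue
            q=X[l==i];print(n,k,st[i],ce[i].round(1),"med",np.median(q,0).round(1))
            r=cv2.minAreaRect(q[:,:2].astype(np.float32));print("   rect",np.round(r[0],1),np.round(r[1],1),round(r[2],1))
p=np.load("top0.npz")["p"];q=np.load("side0.npz")["p"]
a=cv2.resize(p[165:235,150:335],None,fx=4,fy=4,interpolation=3);b=cv2.resize(q[165:285,230:330],None,fx=2.5,fy=2.5,interpolation=3)
o=np.zeros((590,740,3),np.uint8);o[:280,:740]=a;o[285:585,:250]=b
c=cv2.resize(p[180:235,345:450],None,fx=4,fy=4);o[285:505,270:690]=c
cv2.imwrite("pics/crop1.png",o)
E
```

```text
top red [426 206  13  12 128] [432.2 211.6] med [ 435.2 -263.3   62.2]
   rect [ 435.8 -263.1] [25.4 30.8] 74.4
top pink [ 156  177   55   41 2005] [183.3 196.8] med [491.5 349.4   8.9]
   rect [433.  241.8] [402.5 140.9] 61.0
side red [285 245  23  12 205] [295.8 250.3] med [474.1   4.4  62.1]
   rect [480.4  36.1] [88.4 42.8] 77.1
side red [293 366  30  21 552] [307.  375.8] med [ 439.6 -268.2   62.4]
   rect [ 391.4 -425.8] [439.5  42.9] 73.1
side pink [ 262  172   42   27 1006] [281.5 185. ] med [497.5 342.    7.9]
   rect [ 452.9 -113.9] [1072.3  103.2] 84.3
```

View pics/crop1.png

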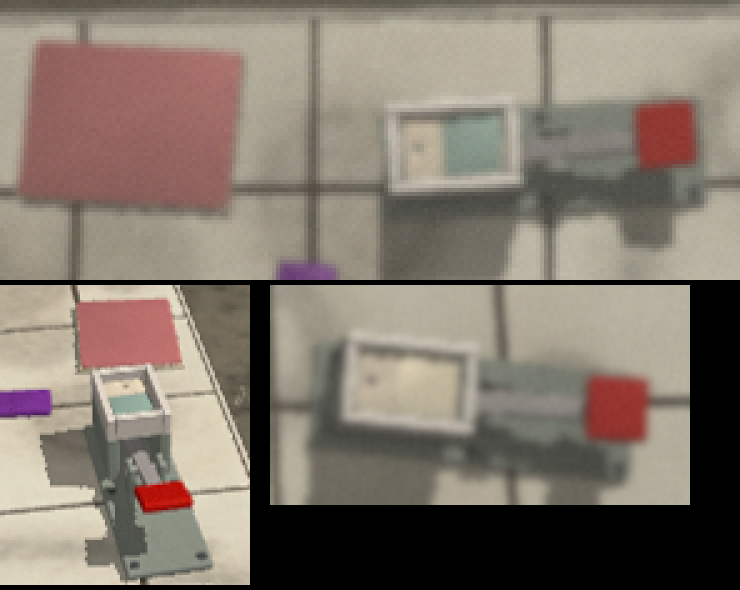

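The crop confirms it. The left holder's chip has the blue-green half-glaze (top view pixel (263,202)) and its lever pad is at (316,199). The other holder, at (380,205), is plain cream. Now I get precise poses by casting rays.

```bash
python3 - <<'E'
from h import *
def big(m):
    n,l,s,c=cv2.connectedComponentsWithStats(m.astype(np.uint8));return l==1+np.argmax(s[1:,4])
def rep(n,k,m,z,c,hull=False):
    m=big(m);cs,_=cv2.findContours(m.astype(np.uint8),cv2.RETR_EXTERNAL,cv2.CHAIN_APPROX_NONE)
    cc=max(cs,key=cv2.contourArea)[:,0]
    W=np.array([ray(c,u,v,z)[:2] for u,v in cc],np.float32)
    r=cv2.minAreaRect(W);a=r[2] if r[1][0]>r[1][1] else r[2]-90
    print(n,k,"px",cc.mean(0).round(1),"ctr",np.round(r[0],1),"size",np.round(r[1],1),"long axis deg",round(a,1))
for n,B in(("top",dict(red=(300,185,330,212),pink=(150,170,216,222),rim=(240,184,285,220))),("side",dict(red=(280,238,312,262),pink=(255,165,305,200),rim=(262,194,300,240)))):
    f=np.load(n+"0.npz");p=f["p"];d=f["d"];c=dict(f);X=pts(d,c);hsv=cv2.cvtColor(p,cv2.COLOR_BGR2HSV);H,S,V=[hsv[...,i].astype(int) for i in range(3)]
    def bx(k):
        m=np.zeros(d.shape,bool);x0,y0,x1,y1=B[k];m[y0:y1,x0:x1]=1;return m
    R=(H<10)|(H>165)
    rep(n,"red",bx("red")&R&(S>140)&(X[...,2]>50),61,c)
    rep(n,"pink",bx("pink")&R&(S>50),6,c)
    rep(n,"rim",bx("rim")&(X[...,2]>67),72,c)
    q=X[bx("rim")&(X[...,2]>67)];print("  rim z",np.median(q[:,2]).round(1),"pad z",np.median(X[bx("red")&R&(S>140)][:,2]).round(1))
E
```

```text
top red px [316.1 198.2] ctr [473.2  16.2] size [29.1 34.9] long axis deg -1.5
top pink px [182.3 195.7] ctr [495.6 352.9] size [134.9 104.4] long axis deg 85.4
top rim px [263.4 200.9] ctr [465.4 143.1] size [56.2 79.5] long axis deg -87.4
  rim z 72.2 pad z 61.9
side red px [294.6 249.5] ctr [472.9  11.6] size [40.7 31.2] long axis deg 2.3
side pink px [280.4 183.9] ctr [497. 356.] size [138.1 102.3] long axis deg 86.0
side rim px [281.8 208.9] ctr [466.9 138.6] size [55.7 86.2] long axis deg -87.7
  rim z 71.5 pad z 61.9
```

{"method": "servo_tool", "body": {
  "moves": [0.36, -0.98, 0, -0.34, 0, 0.36, -0.98, 0, -0.34, 0, 0.36, -0.98, 0, -0.34, 0, 0.36, -0.98, 0, -0.34, 0, 0.36, -0.98, 0, -0.34, 0, 0.36, -0.98, 0, -0.34, 0, 0.36, -0.98, 0, -0.34, 0, 0.36, -0.98, 0, -0.34, 0, 0.36, -0.98, 0, -0.34, 0, 0.36, -0.98, 0, -0.34, 0, 0.36, -0.98, 0, -0.34, 0, 0.36, -0.98, 0, -0.34, 0]
}}

```text
t: 1.1
eef_pos: [418.6, 167.9, 214.6]
tcp_rot: [-3.141, 0.0, 1.615]
ft_force: [-1.0, 0.4, -0.8]
opening: 0.217
grip_force: 0.0
```

{"method": "servo_tool", "body": {
  "moves": [0.1375, -0.388, 0, 0, 0, 0.1375, -0.388, 0, 0, 0, 0.1375, -0.388, 0, 0, 0, 0.1375, -0.388, 0, 0, 0, 0.1375, -0.388, 0, 0, 0, 0.1375, -0.388, -0.1, 0, 0, 0.1375, -0.388, -0.2, 0, 0, 0.1375, -0.388, -0.3, 0, 0, 0.1375, -0.388, -0.34, 0, 0, 0.1375, -0.388, -0.34, 0, 0, 0.1375, -0.388, -0.34, 0, 0]
}}

```text
t: 2.02
eef_pos: [472.8, 15.8, 78.4]
tcp_rot: [-3.14, -0.0, 1.621]
ft_force: [0.3, -0.7, 0.5]
opening: 0.001
grip_force: 0.0
```

```bash
python3 - <<'E'
from h import *
s=state();print(s["t"],s["eef_pos"],s["tcp_rot"],s["opening"])
p,d=read_camera("side");cv2.imwrite("pics/s2.png",cv2.resize(p[120:320,180:400],None,fx=2.7,fy=2.7))
E
```

```text
2.0167 [472.75194783  15.78762092  78.39833485] [-3.13978038e+00 -3.61412943e-04  1.62126620e+00] 0.0005747647139485099
```

View pics/s2.png

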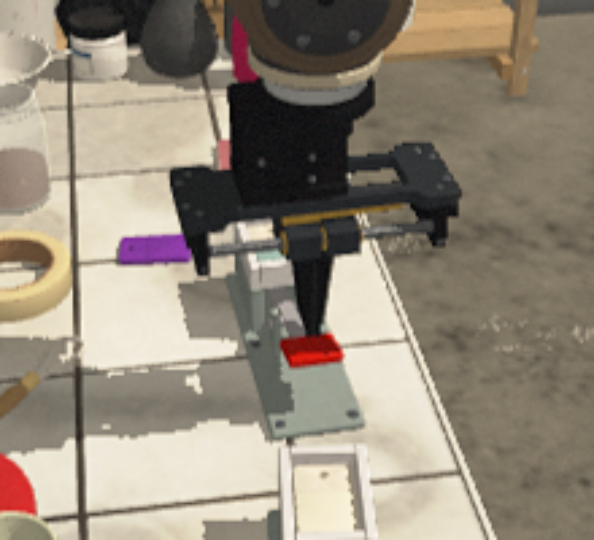

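The shut fingers stand right above the red pad at (312,345). Now I press down slowly.

{"method": "servo_tool", "body": {
  "moves": [0, 0, -0.02, 0, 0, 0, 0, -0.035, 0, 0, 0, -0.001, -0.045, 0, 0, 0, -0.002, -0.052, 0, 0, 0, -0.003, -0.059, 0, 0, 0, -0.005, -0.066, 0, 0, 0, -0.006, -0.073, 0, 0, 0, -0.007, -0.08, 0, 0, 0, -0.008, -0.087, 0, 0, 0, -0.009, -0.094, 0, 0, 0, -0.01, -0.1, 0, 0, 0, -0.01, -0.1, 0, 0]
}}

```text
t: 3.07
eef_pos: [473.0, 10.5, 38.2]
tcp_rot: [-3.141, -0.0, 1.619]
ft_force: [1.0, -0.5, 1.8]
opening: 0.008
grip_force: 0.9
```

{"method": "servo_tool", "body": {
  "moves": [0, -0.001, -0.005, 0, 0, 0, -0.002, -0.01, 0, 0, 0, -0.002, -0.015, 0, 0, 0, -0.002, -0.02, 0, 0, 0, -0.002, -0.023, 0, 0, 0, -0.002, -0.023, 0, 0, 0, -0.002, -0.023, 0, 0]
}}

```text
t: 3.65
eef_pos: [473.0, 10.0, 31.0]
tcp_rot: [3.14, 0.0, 1.62]
ft_force: [-4.1, 3.2, 34.9]
opening: 0.007
grip_force: 16.6
```

The stop is reached: the force rises at z = 31. Now I lift, open and look.

{"method": "servo_tool", "body": {
  "moves": [0, 0, 0.01, 0, 0, 0, 0, 0.03, 0, 0, 0, 0, 0.1, 0, 0.7, 0, 0, 0.2, 0, 0.7, 0, 0, 0.3, 0, 0.7, 0, 0, 0.4, 0, 0.7, 0, 0, 0.4, 0, 0.7, 0, 0, 0.4, 0, 0.7, 0, 0, 0.4, 0, 0.7]
}}

```text
t: 4.4
eef_pos: [472.3, 9.8, 189.0]
tcp_rot: [-3.141, -0.0, 1.62]
ft_force: [0.1, 0.2, -0.7]
opening: 0.439
grip_force: 0.0
```

```bash
python3 - <<'E'
from h import *
s=state();print(s["t"],s["eef_pos"],s["tcp_rot"],s["opening"])
o=np.zeros((400,800,3),np.uint8)
for i,(n,(x0,y0)) in enumerate((("side",(235,170)),("top",(225,155)))):
    c=get_calibration(n);p,d=read_camera(n);X=pts(d,c);a=cv2.resize(p[y0:y0+100,x0:x0+100],(400,400));o[:,400*i:400*i+400]=a
    hsv=cv2.cvtColor(p,cv2.COLOR_BGR2HSV);box=np.zeros(d.shape,bool);box[y0:y0+100,x0:x0+100]=1
    m=box&(X[...,2]>81)&(X[...,2]<99)&(abs(X[...,0]-466)<60)&(abs(X[...,1]-142)<60)
    m=m.astype(np.uint8);print(n,m.sum(),np.median(X[m>0],0))
    cs,_=cv2.findContours(m,0,1);cc=max(cs,key=cv2.contourArea)[:,0]
    W=np.array([ray(c,u,v,90)[:2] for u,v in cc],np.float32);print(cv2.minAreaRect(W))
    q=X[m>0];A=np.c_[q[:,:2]-q[:,:2].mean(0),np.ones(len(q))];print(np.linalg.lstsq(A,q[:,2],rcond=None)[0])
cv2.imwrite("pics/s3.png",o)
E
```

```text
4.4 [472.28024843   9.81780026 189.03069407] [-3.14060454e+00 -1.06296213e-04  1.61968677e+00] 0.4388729003668102
side 302 [465.68072585 133.29808477  90.4088456 ]
((466.849365234375, 138.81253051757812), (38.90715026855469, 68.77311706542969), 3.374211549758911)
[2.02351972e-02 1.55655553e-02 9.01057462e+01]
top 425 [465.75193312 143.13060557  91.38029747]
((465.6535949707031, 143.34039306640625), (38.71293640136719, 61.79766082763672), 3.0357439517974854)
[ 1.21920726e-02 -1.69186982e-02  9.12885194e+01]
```

View pics/s3.png

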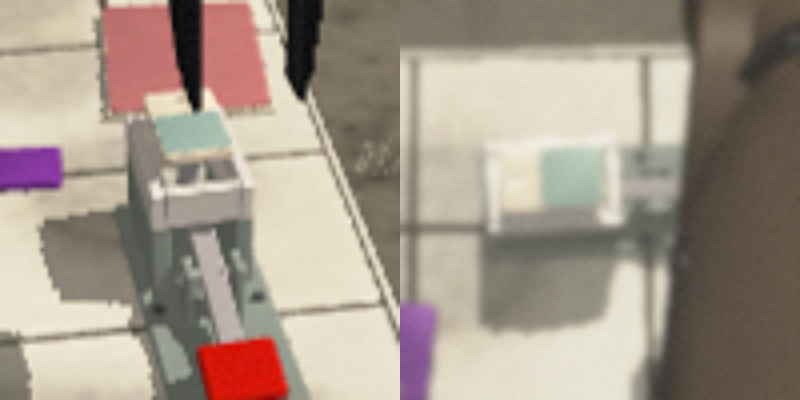

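The chip is raised level: top at z ≈ 90, centre (466,142), size 62x38. The lever is down, with the red pad at (243,370) in the side crop. Next I move above it and descend so the fingertips end just below its underside and above the rim.

{"method": "servo_tool", "body": {
  "moves": [-0.0175, 0.1, 0, 0, 0.7, -0.0175, 0.2, 0, 0, 0.7, -0.0175, 0.3, 0, 0, 0.7, -0.0175, 0.331, 0, 0, 0.7, -0.0175, 0.331, -0.08, 0, 0.7, -0.0175, 0.331, -0.16, 0, 0.7, -0.0175, 0.331, -0.21, 0, 0.7, -0.0175, 0.331, -0.24, 0, 0.7, -0.0175, 0.331, -0.26, 0, 0.7, -0.0175, 0.331, -0.27, 0, 0.7, -0.0175, 0.331, -0.27, 0, 0.7, -0.0175, 0.331, -0.27, 0, 0.7]
}}

```text
t: 5.5
eef_pos: [466.1, 142.1, 81.6]
tcp_rot: [-3.141, 0.0, 1.62]
ft_force: [0.8, -0.3, -0.7]
opening: 0.702
grip_force: 0.0
```

```bash
python3 - <<'E'
from h import *
s=state();print(s["t"],s["eef_pos"],s["tcp_rot"],s["opening"])
p,d=read_camera("side");cv2.imwrite("pics/s4.png",cv2.resize(p[150:270,210:350],None,fx=4,fy=4))
E
```

```text
5.5 [466.0663553  142.14210457  81.56075188] [-3.14148326e+00  3.87006567e-05  1.61956423e+00] 0.701893815728178
```

View pics/s4.png

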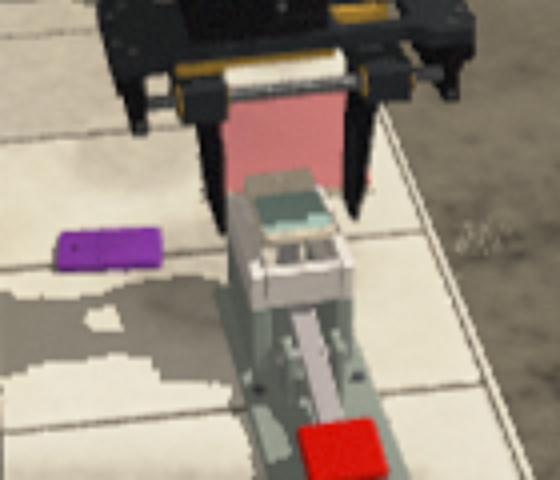

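The fingers (tips at (222,232) and (355,215)) straddle the chip at (290,210) evenly. I close on it.

{"method": "servo_tool", "body": {
  "moves": [0, 0, 0, 0, 0.5, 0, 0, 0, 0, 0.45, 0, 0, 0, 0, 0.42, 0, 0, 0, 0, 0.4, 0, 0, 0, 0, 0.35, 0, 0, 0, 0, 0.3, 0, 0, 0, 0, 0.3, 0, 0, 0, 0, 0.3, 0, 0, 0, 0, 0.3]
}}

```text
t: 6.3
eef_pos: [466.1, 142.2, 81.6]
tcp_rot: [3.141, -0.0, 1.62]
ft_force: [-0.3, 0.2, 3.4]
opening: 0.398
grip_force: 30.0
```

{"method": "servo_tool", "body": {
  "moves": [0, 0, 0.01, 0, 0.3, 0, 0, 0.03, 0, 0.3, 0, 0, 0.06, 0, 0.3, 0, 0, 0.1, 0, 0.3, 0, 0, 0.15, 0, 0.3, 0, 0, 0.2, 0, 0.3, 0, 0, 0.2, 0, 0.3]
}}

```text
t: 6.88
eef_pos: [467.2, 142.4, 165.0]
tcp_rot: [3.136, -0.001, 1.62]
ft_force: [0.3, 0.2, -0.5]
opening: 0.395
grip_force: 30.0
```

```bash
python3 - <<'E'
from h import *
s=state();print(s["t"],s["eef_pos"],s["tcp_rot"],s["opening"],s["grip_force"])
o=np.zeros((400,800,3),np.uint8)
p,d=read_camera("side");o[:,:400]=cv2.resize(p[110:230,220:340],(400,400))
p,d=read_camera("wrist");o[:300,400:]=cv2.resize(p,(400,300));cv2.imwrite("pics/s5.png",o)
E
```

```text
6.8833 [467.18204856 142.41567215 165.03258137] [ 3.13640819e+00 -5.75266780e-04  1.61973982e+00] 0.3947088268302567 29.999796152114868
```

View pics/s5.png

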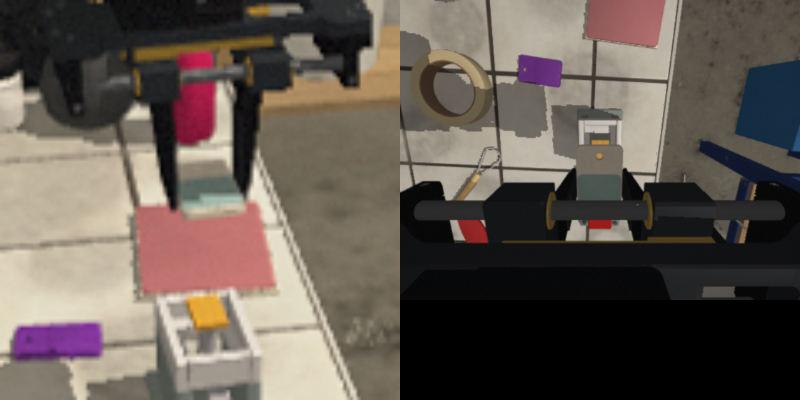

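The chip is held level: side crop (212,190), opening 37.5 mm. The pocket is empty and shows the orange pin at (208,312). I carry the chip to the slab centre (496,354) and turn it to match the slab.

{"method": "servo_tool", "body": {
  "moves": [0.01, 0.07, 0, -0.01, 0.3, 0.025, 0.16, 0, -0.02, 0.3, 0.04, 0.26, 0, -0.03, 0.3, 0.055, 0.36, 0, -0.04, 0.3, 0.065, 0.45, 0, -0.04, 0.3, 0.072, 0.5, 0, -0.04, 0.3, 0.076, 0.53, 0, -0.04, 0.3, 0.076, 0.53, -0.06, -0.04, 0.3, 0.076, 0.53, -0.14, -0.04, 0.3, 0.076, 0.53, -0.22, -0.04, 0.3, 0.076, 0.53, -0.28, -0.04, 0.3, 0.076, 0.53, -0.3, -0.04, 0.3]
}}

```text
t: 7.98
eef_pos: [494.6, 352.4, 37.3]
tcp_rot: [-3.136, 0.004, 1.493]
ft_force: [-0.4, 0.5, -1.0]
opening: 0.394
grip_force: 30.0
```

```bash
python3 - <<'E'
from h import *
s=state();print(s["t"],s["eef_pos"],s["tcp_rot"],s["opening"],s["grip_force"])
o=np.zeros((400,800,3),np.uint8)
p,d=read_camera("side");o[:,:400]=cv2.resize(p[110:230,220:340],(400,400))
p,d=read_camera("wrist");o[:300,400:]=cv2.resize(p,(400,300));cv2.imwrite("pics/s6.png",o)
E
```

```text
7.9833 [494.55894812 352.41115805  37.29936005] [-3.13627931  0.00372732  1.4934819 ] 0.3936353904131352 29.999922215938568
```

View pics/s6.png

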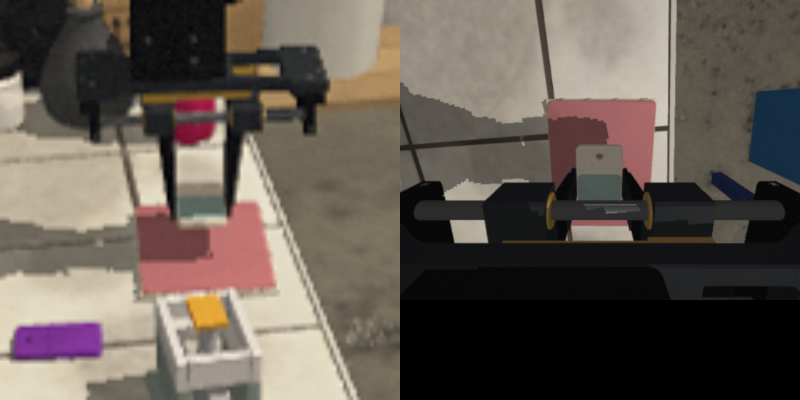

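The chip is held over the slab (wrist view (600,180)), lined up with it. Now I lower slowly.

{"method": "servo_tool", "body": {
  "moves": [0, 0, 0, 0, 0.3, 0, 0, 0, 0, 0.3, 0, 0, -0.02, 0, 0.3, 0, 0, -0.04, 0, 0.3, 0, 0, -0.055, 0, 0.3, 0, 0, -0.065, 0, 0.3, 0, 0, -0.072, 0, 0.3, 0, 0, -0.078, 0, 0.3, 0, 0, -0.078, 0, 0.3, 0, 0, -0.078, 0, 0.3]
}}

```text
t: 8.92
eef_pos: [496.4, 354.2, 10.2]
tcp_rot: [-3.142, 0.0, 1.494]
ft_force: [-0.4, 0.0, -0.1]
opening: 0.396
grip_force: 30.0
```

{"method": "servo_tool", "body": {
  "moves": [0, 0, -0.004, 0, 0.3, 0, 0, -0.007, 0, 0.3, 0, 0, -0.009, 0, 0.3, 0, 0, -0.009, 0, 0.3, 0, 0, -0.009, 0, 0.3]
}}

```text
t: 9.33
eef_pos: [496.4, 354.2, 6.7]
tcp_rot: [3.141, -0.0, 1.494]
ft_force: [-0.4, 0.1, -0.6]
opening: 0.397
grip_force: 30.0
```

{"method": "servo_tool", "body": {
  "moves": [0, 0, 0, 0, 0.4, 0, 0, 0, 0, 0.42, 0, 0, 0, 0, 0.45, 0, 0, 0, 0, 0.5, 0, 0, 0, 0, 0.55, 0, 0, 0, 0, 0.65, 0, 0, 0, 0, 0.65, 0, 0, 0.02, 0, 0.65, 0, 0, 0.06, 0, 0.65, 0, 0, 0.15, 0, 0.65, 0, 0, 0.25, 0, 0.65, 0, 0, 0.35, 0, 0.65]
}}

```text
t: 10.33
eef_pos: [495.9, 353.9, 148.5]
tcp_rot: [-3.141, 0.001, 1.494]
ft_force: [0.5, 0.3, 0.3]
opening: 0.653
grip_force: 0.0
```

{"method": "servo_tool", "body": {
  "moves": [-0.1, -0.1, 0.1, 0, 0.65, -0.2, -0.2, 0.1, 0, 0.65, -0.25, -0.3, 0.1, 0, 0.65, -0.25, -0.4, 0.1, 0, 0.65, -0.25, -0.5, 0.1, 0, 0.65, -0.25, -0.5, 0.1, 0, 0.65, -0.25, -0.5, 0.1, 0, 0.65]
}}

```text
t: 10.92
eef_pos: [395.0, 150.5, 187.5]
tcp_rot: [3.141, 0.001, 1.491]
ft_force: [0.4, 0.7, 0.4]
opening: 0.651
grip_force: 0.0
```

```bash
python3 - <<'E'
from h import *
s=state();print(s["t"],s["eef_pos"],s["ft_force"],s["opening"])
o=np.zeros((400,800,3),np.uint8)
for i,(n,(x0,y0)) in enumerate((("side",(225,150)),("top",(145,145)))):
    c=get_calibration(n);p,d=read_camera(n);X=pts(d,c);o[:,400*i:400*i+400]=cv2.resize(p[y0:y0+100,x0:x0+100],(400,400))
    hsv=cv2.cvtColor(p,cv2.COLOR_BGR2HSV);H,S=hsv[...,0].astype(int),hsv[...,1].astype(int)
    near=(abs(X[...,0]-496)<47)&(abs(X[...,1]-354)<62)
    m=(near&~(((H<10)|(H>165))&(S>60))).astype(np.uint8);m=cv2.morphologyEx(m,cv2.MORPH_OPEN,np.ones((3,3)))
    cs,_=cv2.findContours(m,0,1);cc=max(cs,key=cv2.contourArea)[:,0]
    print(n,cv2.minAreaRect(np.array([ray(c,u,v,12)[:2] for u,v in cc],np.float32)))
    q=X[m>0];A=np.c_[q[:,:2]-q[:,:2].mean(0),np.ones(len(q))];print(np.linalg.lstsq(A,q[:,2],rcond=None)[0])
cv2.imwrite("pics/s7.png",o)
E
```

```text
10.9167 [395.03971823 150.50953374 187.54820054] [0.40797049 0.71594834 0.40634845] 0.6510454430820889
side ((495.8642578125, 354.10687255859375), (66.84227752685547, 36.74381637573242), 82.07950592041016)
[ 2.10240499e-03 -3.20085319e-02  1.20199642e+01]
top ((494.6519775390625, 356.06805419921875), (63.79487991333008, 38.92781448364258), 89.17925262451172)
[-0.03011487 -0.01769192 12.83508907]
```

View pics/s7.png

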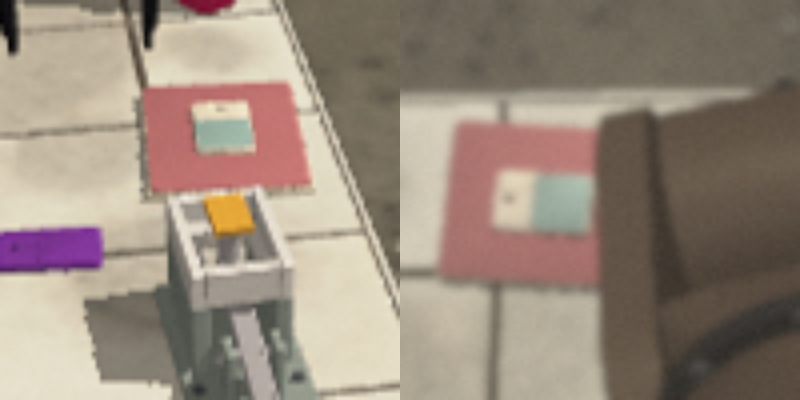

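The chip lies flat, glaze up, top at z ≈ 12, centred on the pink slab (side crop (224,128)). The cream holder was never touched and the arm is clear. I hand in.

```bash
python3 -c "
from cell import *
print(job_done())"
```

```text
the job is handed in; nothing more can be done
None
```

I pressed the red lever down to its stop, took the raised blue-green chip, and laid it flat, glazed side up, within about 2 mm of the middle of the pink slab; the cream chip was never touched, and I handed the job in at about 11 s.

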